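# Seat a taper core in its socket and tap it home with the rammer

## Task

Take the round-headed taper core out of the wooden rack and set it gently into the socket of the steel holder, where it will stand a little proud, and let go of it. Then take the wooden rammer and tap the core down with it, not with the hand, until it locks with its collar right down on the holder. Stand the rammer back upright on its rubber pad, and leave everything else where it is.

Things in the scene. Friction and masses are not known exactly. Their poses are not given: they have to be found in the camera images.
- core_head (a point): Taper core, loose, bright steel, 0.28 to 0.46 kg, upright in one hole of the rack, collar lying on the rack. Upwards: taper shank 60 mm long (20 mm across at the flat tip, 34 at the collar); round collar 62 mm across, 10 thick; plain round head 36 mm across, 50 tall, to be gripped. This point: middle of the head, 35 mm above the collar's underside, 25 mm below the flat top. z up the core.
- core_collar (a point): Point of the taper core on its axis, at the underside of the collar (60 mm above the shank's tip). z up along the core.
- socket_mouth (a point): Holder: fixed dark steel block 120 x 120 x 80 mm high, an upright bright taper socket in the middle of its top. This point: centre of the socket's mouth (33 mm across inside), level with the block's top face. z up, x and y along the sides. A core set in loosely stops with its collar's underside about 12 mm above this face; home, the collar lies on the face.
- socket (a joint): How far the core is driven into the taper (m): 0 loose, about 0.012 home. It bears the core's own weight, gives way slowly under a downward push or tap of about 8 to 15 N and stays where driven (no spring back). Only the rammer may drive it home, not the fingers.
- rammer_grip (a point): Wooden rammer, loose, 140 mm tall, 0.32 to 0.48 kg, standing upright on the rubber pad: thick dark round head below (52 mm across, 65 tall, flat foot), pale round handle above (28 mm across, 75 long). This point: on the handle's axis, 110 mm above the foot, 30 mm below the top. z up the handle.
- rammer_foot (a point): Point of the rammer: centre of its flat foot, z up along the handle.
- pad_top (a point): Round black rubber pad, fixed on the bench, 120 mm across and 8 mm thick; this point is the centre of its top. The rammer starts on it and belongs on it.
- rack: Fixed wooden rack block 80 x 190 x 70 mm high, origin under its centre. Two holes 41 mm across go down through it on its own y axis (the long way), 45 mm to either side of the centre; the taper core stands in one, the square-headed pin in the other.
- pin_head (a point): Square-headed pin, bystander, steel, standing in the other hole of the rack: square collar 50 mm, square head 26 mm wide and 45 mm tall. This point is the middle of its head, 32.5 mm above the collar's underside. Leave it.
Not all that is in view belongs to the job. Of the things that look like the part that bears pad_top, take the one that is farthest to the robot's right at the start. What is shaped like the part that bears rammer_grip but orange is not meant.

How it is judged:
By the outcome, as a careful person would: the job done as asked, in the order asked, and still so for the second after the job is handed in, with the robot touching nothing.
It also fails if it takes over 72 s, if anything falls off the work surface, if the arm or the gripper's body presses on something with over 40 N, if the wrist force passes 120 N, or if a joint passes its speed limit or range.

## Robot

A 6-joint arm with a two-finger parallel gripper is mounted at the origin on the work surface. World frame = base frame: x ahead of the robot, y to its left, z up, the work surface at z = 0. Lengths are in m, angles in rad, forces in N, time in s.
With the tool pointing down it reaches from about 0.3 to 0.775 m from the base axis. Payload 14.6 kg.
Tool frame: the origin (TCP) lies at the very end of the fingers, on their centre line; the grasp point (between the pads) lies 19 mm behind it; z points along the fingers, y is the line along which they close (so a half turn about z gives the same grasp; the last joint's range is limited). The gripper opens to 94 mm and grips with 3 to 60 N. Pads are 16 mm wide; open, the fingers measure 119 mm over their backs; the gripper's body (75 mm by 177 mm) begins 78 mm behind the grasp point.
Start: joints at [1.163, 0.3, 1.521, -0, 1.321, -0.067], TCP at [0.184, 0.518, 0.205] pointing down, gripper open.
Joint ranges: [-3.03, 3.03], [-0.79, 2.21], [0.23, 2.52], [-1.04, 4.18], [0, 3.07], [-2.55, 2.55]. Speed limits (rad/s): [2.22, 2.22, 2.57, 3.14, 3.14, 3.14].

## Interface

Orientations are given as [roll, pitch, yaw] about the fixed x, y, z axes, in that order (R = Rz(yaw) Ry(pitch) Rx(roll)).
In Python, from station import ctrl gives the robot as it stands.
- The arm moves only by the tool move_arm, never from a script. Its argument "increments" is a list of rows, each a list of 7 numbers: the opening, from 0 (shut) to 1 (fully open), then the shift along the tool's x, y, z in units of 50 mm (1.0 is 50 mm), then the turn, a rotation vector about the tool's x, y, z in rad. In form: [[claw, tx, ty, tz, rx, ry, rz], ...]. A call has 1 to 20 rows; each row shifts and turns the commanded pose from where the row before left it, along the tool's axes as they then stand; what a row does not reach is not made up. A row lasts 1/10 s, in which the tool goes at most 50 mm and 8.59 degrees, less where a joint would pass 70% of its speed; a pose out of reach is approached as far as the arm can. A call is refused whole if a number of a shift passes 1 or a number of a turn 0.15, either way. A call with a gripper value outside its range is refused whole. The fingers move at their own pace and stop on an object; "force" is the grip in N (left out, the last holds). Time passes only in rows, so rows that do not move let the fingers close. It gives the time, the measured TCP pose, the force, the opening and the grip force at its end, in the units of the state.
- ctrl.get_obs(): the state, without advancing time (a new reading comes with each control period).
- ctrl.camera(name): name is "side" or "top"; returns a dict with "color" (384x512x3 uint8, blue, green, red), "K" (3x3 intrinsics, pixels), "pose" (4x4, takes a point from camera to world coordinates). Camera axes: x right, y down, z forward; pixel columns grow to the right and rows downward; lengths in m; the calibration is good to about 2 mm. A picture is of the moment at which its call begins. There is no depth.
- ctrl.hand_in(): hands the job in; it is judged then, once.
Trained networks look in a picture, given as the dict that the camera call returned (one of the last four; its "shot" number tells which), for a name from the list of things; names that differ only in an ending like _2 or _b are one class to them, and where a whole thing is asked for, a point or a joint stands for the part that bears it (a point fixed in the world has none). Each returns a list of dicts, best first, with "conf" (0 to 1); they miss things now and then, are a little off and sometimes report something else, mostly with a low value. They report only what shows in the picture. A call takes as long as a camera call. They do not tell look-alikes from the thing itself.
- ctrl.cut_out(name, picture): "mask" (384x512 bool, what is visible of it) and "centre" ([row, column] in pixels, amid what is visible of it).
The state is a dict: "time_s": time; "qpos": joint angles; "joint_vel": joint speeds; "tau": joint torques, N m; "ee_pos": TCP position; "eef_rot": TCP orientation; "force": force on the tool from outside, world axes, zero at the start; "moment": the same for the moment, N m; "grip_width": finger opening in m; "grip_force": force on a finger pad.
Only numpy, scipy, OpenCV 4.12 (cv2) and the standard library are available. Lean on these libraries where they do the work, as an engineer would, in place of code of your own. Each camera call takes 0.05 s, during which the arm holds its last target. There are 200 camera calls.

## Working session

There is one attempt and no reset: what is moved stays moved. The work goes in short steps, Python scripts to look and compute and a tool call to move; the robot and the scene stay as the last step left them, time stands still between calls to the robot, and variables do not carry over. Pictures are saved under pics/ and viewed, at most 10 in all, crops included, and the job is handed in when it is done.

Besides the shell and the picture viewer there is one more tool, called after "Emit:" by a JSON object that holds its "fn" and its "kwargs", one argument or row to a line. move_arm: Moves the arm, as the interface text tells. Its arguments: {"type":"object","properties":{"increments":{"type":"array","items":{"type":"array","items":{"type":"number"}}},"force":{"type":"number"}},"required":["increments"]}

```bash
mkdir -p pics; ls; python3 - <<'E'
from station import ctrl
import cv2,numpy as np
o=ctrl.get_obs();print(o['time_s'],o['ee_pos'],o['eef_rot'],o['grip_width'])
ims=[]
for n in('top','side'):
    p=ctrl.camera(n);ims.append(p['color']);print(n,p['K'].tolist(),np.round(p['pose'],4).tolist())
    for k in('core_head','socket_mouth','rammer_grip','pad_top','rack','pin_head'):
        try:
            for d in ctrl.cut_out(k,p): 
                r,c=np.where(d['mask']);print(k,round(d['conf'],2),np.round(d['centre']),d['mask'].sum(),(r.min(),r.max(),c.min(),c.max()))
        except Exception as e:print(k,e)
cv2.imwrite('pics/a_top.png',cv2.resize(ims[0],(800,600)))
cv2.imwrite('pics/a_side.png',cv2.resize(ims[1],(800,600)))
E
```

```text
pics
0.0 [0.18374565 0.51811202 0.20486039] [-3.14037774e+00 -5.58965177e-05  2.80078764e+00] 0.09383493092663572
top [[487.59587503869244, 0.0, 258.9943246131635], [0.0, 487.59587503869244, 197.28133668227713], [0.0, 0.0, 1.0]] [[-0.0099, -0.982, 0.1884, 0.3035], [-0.9995, 0.0044, -0.0299, 0.0678], [0.0286, -0.1886, -0.9816, 1.2471], [0.0, 0.0, 0.0, 1.0]]
core_head 0.63 [192. 405.] 513 (np.int64(182), np.int64(206), np.int64(394), np.int64(420))
socket_mouth 0.72 [190. 282.] 2605 (np.int64(163), np.int64(216), np.int64(256), np.int64(308))
rammer_grip 0.87 [225. 137.] 474 (np.int64(215), np.int64(237), np.int64(122), np.int64(149))
rammer_grip 0.74 [227.  92.] 539 (np.int64(214), np.int64(236), np.int64(76), np.int64(107))
pad_top 0.65 [161. 109.] 1516 (np.int64(144), np.int64(184), np.int64(89), np.int64(133))
pad_top 0.57 [223. 151.] 1104 (np.int64(202), np.int64(246), np.int64(122), np.int64(167))
pin_head 0.69 [185. 373.] 391 (np.int64(176), np.int64(197), np.int64(359), np.int64(382))
side [[498.68286108612483, 0.0, 253.03991299513444], [0.0, 498.68286108612483, 200.55524790243
[... 275 characters left out ...]
42 (np.int64(207), np.int64(263), np.int64(241), np.int64(300))
rammer_grip 0.87 [160. 192.] 307 (np.int64(138), np.int64(177), np.int64(183), np.int64(193))
rammer_grip 0.66 [173. 197.] 543 (np.int64(149), np.int64(192), np.int64(190), np.int64(206))
pad_top 0.92 [169. 238.] 488 (np.int64(162), np.int64(179), np.int64(221), np.int64(255))
pad_top 0.59 [193. 206.] 483 (np.int64(181), np.int64(200), np.int64(184), np.int64(222))
pad_top 0.25 [266. 309.] 492 (np.int64(251), np.int64(281), np.int64(298), np.int64(321))
rack 0.67 [314. 314.] 2336 (np.int64(261), np.int64(342), np.int64(287), np.int64(346))
pin_head 0.68 [266. 310.] 490 (np.int64(251), np.int64(281), np.int64(297), np.int64(320))
```

View pics/a_top.png

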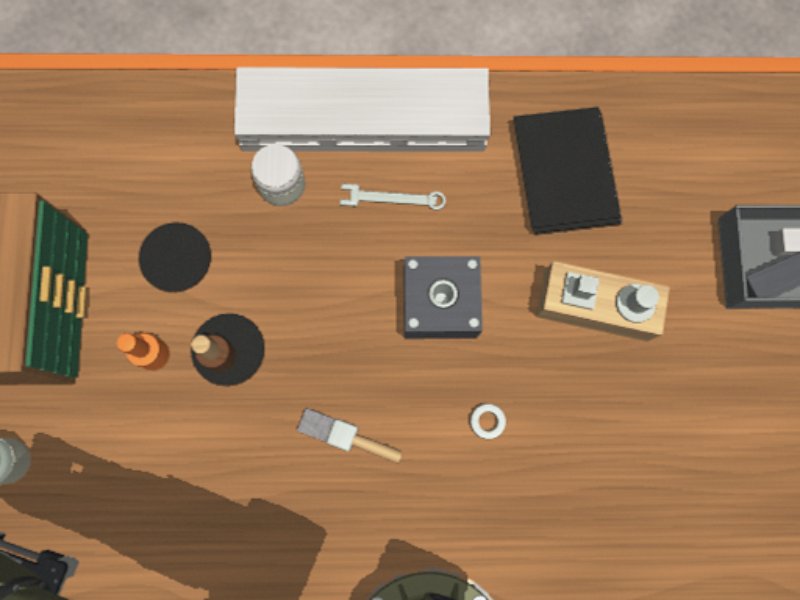

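View pics/a_side.png

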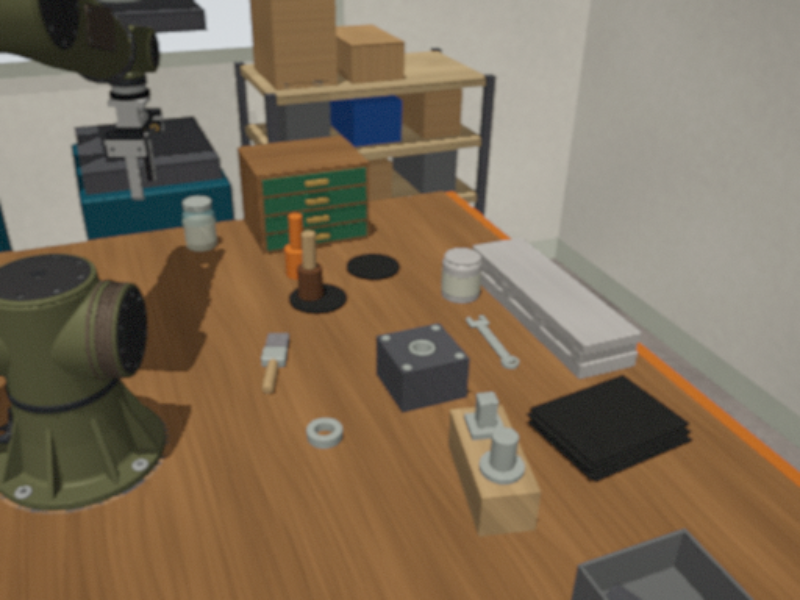

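The top view shows the round-headed core at about (645,297) and the square pin at (585,285) in the enlarged picture. The holder is at (443,297). The wooden rammer stands at (210,347) on the right-hand pad at (228,349). The orange look-alike rammer is at (140,350), and the other pad at (175,257).

Possible mistakes:
- **Core:** could be taken for the pin (585,285) or the ring (488,421).
- **Rammer:** could be taken for the orange one (140,350).
- **Pad:** could be taken for the left pad (175,257).

My choices are the core at (645,297), the brown rammer and the right-hand pad.

```bash
cat > h.py <<'E'
import numpy as np,cv2
from scipy.optimize import minimize
from station import ctrl
a=np.linspace(0,2*np.pi,48,endpoint=False)
def disc(r,z):return np.c_[r*np.cos(a),r*np.sin(a),0*a+z]
def box(w,d,z0,z1):return np.array([[x,y,z] for x in(-w/2,w/2) for y in(-d/2,d/2) for z in(z0,z1)])
def cyl(r,z0,z1):return np.r_[disc(r,z0),disc(r,z1)]
core=lambda z:[cyl(.031,z,z+.01),cyl(.018,z+.01,z+.06)]
rammer=lambda z:[cyl(.026,z,z+.065),cyl(.014,z+.065,z+.14)]
def proj(p,P):
    q=(P-p['pose'][:3,3])@p['pose'][:3,:3];return q[:,:2]/q[:,2:]*p['K'][0,0]+p['K'][:2,2]
def sil(p,parts,x,y,w=0):
    im=np.zeros((384*4,512*4),np.uint8);c,s=np.cos(w),np.sin(w)
    for P in parts:
        W=P@np.array([[c,s,0],[-s,c,0],[0,0,1]])+[x,y,0]
        h=cv2.convexHull(((proj(p,W)+.5)*4*16-8).round().astype(np.int32))
        cv2.fillPoly(im,[h],255,shift=4)
    return cv2.resize(im,(512,384),interpolation=cv2.INTER_AREA)/255.
def fit(views,parts,x0,yaw=False):
    """views: list of (pic,mask); returns pose and IoUs"""
    bl=lambda m:cv2.GaussianBlur(np.asarray(m,float),(0,0),1.5)
    T=[bl(m) for _,m in views]
    f=lambda v:sum(((bl(sil(p,parts,*v))-t)**2).sum() for (p,_),t in zip(views,T))
    s=np.array([[0]*len(x0)]+np.diag([.015,.015,.2][:len(x0)]).tolist())+x0
    r=minimize(f,x0,method='Nelder-Mead',options=dict(initial_simplex=s,xatol=1e-4,fatol=1e-2))
    return np.round(r.x,4),[round(float(np.minimum(sil(p,parts,*r.x),m).sum()/np.maximum(sil(p,parts,*r.x),m).sum()),2) for p,m in views]
def ray(p,rc,z):
    d=p['pose'][:3,:3]@np.r_[(np.array(rc[::-1])-p['K'][:2,2])/p['K'][0,0],1];o=p['pose'][:3,3]
    return o+d*(z-o[2])/d[2]
E
cat > m.py <<'E'
from h import *
t=ctrl.camera('top');s=ctrl.camera('side')
jobs=dict(core_head=(core(.07),.1),socket_mouth=([box(.12,.12,0,.08)],.04),rammer_grip=(rammer(.008),.07),rack=([box(.08,.19,0,.07)],.035),pin_head=([box(.05,.05,.07,.08),box(.026,.026,.08,.125)],.1),pad_top=([cyl(.06,0,.008)],.008))
for k,(parts,z) in jobs.items():
    D=[ctrl.cut_out(k,p) for p in(t,s)]
    for d in D[0]:
        if d['conf']<.4: continue
        x=ray(t,d['centre'],z)[:2];x0=list(x)+([.0] if 'rack'==k or k=='socket_mouth' or k=='pin_head' else [])
        print(k,'topray',x.round(3),'top-fit',*fit([(t,d['mask'])],parts,x0))
        for e in D[1]:
            if np.hypot(*(ray(s,e['centre'],z)[:2]-x))<.05: print('   side',*fit([(s,e['mask'])],parts,x0),'both',*fit([(t,d['mask']),(s,e['mask'])],parts,x0))
    if not D[0]:
        for e in D[1]:
            x0=list(ray(s,e['centre'],z)[:2])+[-.15];print(k,'side only',*fit([(s,e['mask'])],parts,x0))
c=np.vstack([cv2.resize(t['color'][150:230,330:440],None,fx=5,fy=5,interpolation=2)[:300],cv2.resize(t['color'][195:255,65:175],None,fx=5,fy=5,interpolation=2)])
cv2.imwrite('pics/crop.png',c[:600])
E
python3 m.py
```

```text
core_head topray [ 0.532 -0.315] top-fit [ 0.5359 -0.3313] [0.95]
   side [ 0.5354 -0.3347] [0.96] both [ 0.5361 -0.333 ] [0.92, 0.94]
socket_mouth topray [ 0.548 -0.031] top-fit [ 0.5518 -0.0261 -0.0246] [0.97]
   side [ 0.5513 -0.0288  0.0068] [0.97] both [ 0.5521 -0.0266 -0.0056] [0.98, 0.97]
socket_mouth topray [ 0.541 -0.344] top-fit [ 0.5395 -0.327   0.408 ] [0.2]
rammer_grip topray [0.47  0.432] top-fit [0.4667 0.4391] [0.93]
   side [0.4613 0.4265] [0.67] both [0.4658 0.439 ] [0.92, 0.64]
rammer_grip topray [0.455 0.324] top-fit [0.4637 0.3316] [0.88]
   side [0.4643 0.3295] [0.91] both [0.4638 0.3317] [0.88, 0.9]
rack topray [ 0.533 -0.281] top-fit [ 0.5449 -0.2879 -0.2217] [0.64]
pin_head topray [ 0.555 -0.242] top-fit [ 0.5569 -0.2449 -0.22  ] [0.9]
   side [ 0.5565 -0.2428 -0.2665] [0.84] both [ 0.5557 -0.2447 -0.253 ] [0.89, 0.87]
pad_top topray [0.478 0.304] top-fit [0.4746 0.3211] [0.7]
   side [0.4746 0.3118] [0.68] both [0.4752 0.3192] [0.68, 0.69]
pad_top topray [0.637 0.414] top-fit [0.6317 0.4158] [0.97]
   side [0.631  0.4101] [0.94] both [0.6317 0.4152] [0.97, 0.9]
```

View pics/crop.png

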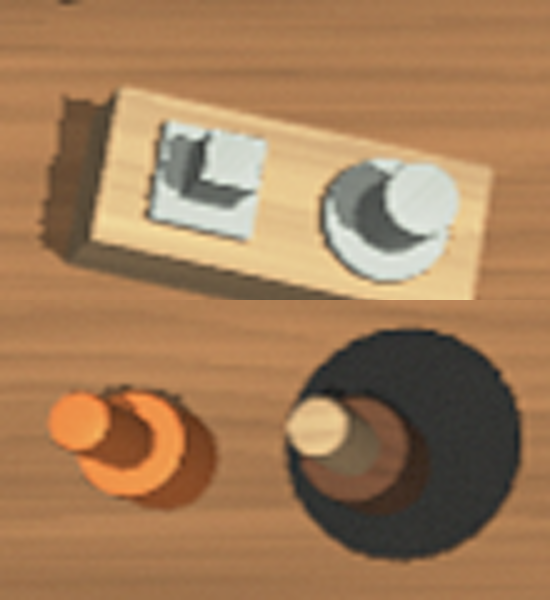

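The crop confirms it: the round head is on the rack's right, and the wooden rammer stands on the right-hand pad. The core-to-pin distance comes out at 90 mm, as it should.

```bash
cat > to.py <<'E'
import sys
from h import *
from scipy.spatial.transform import Rotation as Ro
x,y,z,w=map(float,sys.argv[1:5]);o=ctrl.get_obs()
R=Ro.from_euler('xyz',o['eef_rot']);T=Ro.from_euler('xyz',[np.pi,0,w])
print('t',round(o['time_s'],2),'pos',np.round(o['ee_pos'],4),'rpy',np.round(o['eef_rot'],3),'F',np.round(o['force'],1),'w',round(o['grip_width'],4),'gf',round(o['grip_force'],1))
d=np.array([x,y,z])-o['ee_pos']
print('rotvec tool',(R.inv()*T).as_rotvec().round(3),'shift in target axes',(T.inv().apply(d)/.05).round(3),'in current',(R.inv().apply(d)/.05).round(3))
E
python3 to.py .536 -.333 .205 1.351; python3 - <<'E'
from h import *
t=ctrl.camera('top');print(ray(t,(195+144/5-.4,65+404.5/5-.4),.008),ray(t,(195+144/5-.4,65+288/5-.4),.008))
E
```

```text
t 1.4 pos [0.1838 0.5184 0.2054] rpy [ 3.142 -0.     2.801] F [-0.3  0.4 -0.1] w 0.0942 gf 0.0
rotvec tool [ 0.   -0.    1.45] shift in target axes [-1.5082e+01  1.0586e+01  9.0000e-03] in current [-1.2330e+01 -1.3694e+01  9.0000e-03]
[0.4748929  0.31971628 0.008     ] [0.4752464  0.37856943 0.008     ]
```

Emit:
{"fn": "move_arm", "kwargs": {
  "increments": [
    [1, 0, 0, 0, 0, 0, 0.15],
    [1, 0, 0, 0, 0, 0, 0.15],
    [1, 0, 0, 0, 0, 0, 0.15],
    [1, 0, 0, 0, 0, 0, 0.15],
    [1, 0, 0, 0, 0, 0, 0.15],
    [1, 0, 0, 0, 0, 0, 0.15],
    [1, 0, 0, 0, 0, 0, 0.15],
    [1, 0, 0, 0, 0, 0, 0.15],
    [1, 0, 0, 0, 0, 0, 0.15],
    [1, 0, 0, 0, 0, 0, 0.1]
  ]
}}

```text
time_s: 2.45
ee_pos: [0.1838, 0.5184, 0.2054]
eef_rot: [-3.142, -0.0, 1.345]
force: [0.4, -0.6, -0.3]
grip_width: 0.0941
grip_force: 0.0
```

Emit:
{"fn": "move_arm", "kwargs": {
  "increments": [
    [1, -0.4, 0.3, 0, 0, 0, 0],
    [1, -0.7, 0.5, 0, 0, 0, 0],
    [1, -0.8, 0.55, 0, 0, 0, 0],
    [1, -0.8, 0.55, 0, 0, 0, 0],
    [1, -0.8, 0.55, 0, 0, 0, 0],
    [1, -0.8, 0.55, 0, 0, 0, 0],
    [1, -0.8, 0.55, 0, 0, 0, 0],
    [1, -0.8, 0.55, 0, 0, 0, 0],
    [1, -0.8, 0.55, 0, 0, 0, 0],
    [1, -0.8, 0.55, 0, 0, 0, 0],
    [1, -0.8, 0.55, 0, 0, 0, 0],
    [1, -0.8, 0.55, 0, 0, 0, 0],
    [1, -0.8, 0.55, 0, 0, 0, 0],
    [1, -0.8, 0.55, 0, 0, 0, 0],
    [1, -0.8, 0.55, 0, 0, 0, 0],
    [1, -0.8, 0.55, 0, 0, 0, 0],
    [1, -0.8, 0.55, 0, 0, 0, 0],
    [1, -0.8, 0.55, 0, 0, 0, 0],
    [1, -0.7, 0.5, 0, 0, 0, 0],
    [1, -0.4, 0.3, 0, 0, 0, 0]
  ]
}}

```text
time_s: 4.45
ee_pos: [0.5279, -0.3298, 0.2048]
eef_rot: [-3.141, 0.0, 1.349]
force: [-0.3, 0.2, -0.2]
grip_width: 0.0937
grip_force: 0.0
```

```bash
python3 to.py .536 -.333 .086 1.351
```

```text
t 4.45 pos [ 0.5279 -0.3298  0.2048] rpy [-3.141  0.     1.349] F [-0.3  0.2 -0.2] w 0.0937 gf 0.0
rotvec tool [-0.     0.    -0.002] shift in target axes [-0.027  0.172  2.376] in current [-0.027  0.173  2.376]
```

Emit:
{"fn": "move_arm", "kwargs": {
  "increments": [
    [1, -0.02, 0.1, 0.2, 0, 0, 0],
    [1, 0, 0.07, 0.4, 0, 0, 0],
    [1, 0, 0, 0.5, 0, 0, 0],
    [1, 0, 0, 0.5, 0, 0, 0],
    [1, 0, 0, 0.4, 0, 0, 0],
    [1, 0, 0, 0.2, 0, 0, 0],
    [1, 0, 0, 0.15, 0, 0, 0],
    [1, 0, 0, 0, 0, 0, 0],
    [0.3, 0, 0, 0, 0, 0, 0],
    [0.3, 0, 0, 0, 0, 0, 0],
    [0.3, 0, 0, 0, 0, 0, 0],
    [0.3, 0, 0, 0, 0, 0, 0],
    [0.3, 0, 0, 0, 0, 0, 0],
    [0.3, 0, 0, 0, 0, 0, 0],
    [0.3, 0, 0, 0, 0, 0, 0],
    [0.3, 0, 0, 0, 0, 0, 0],
    [0.3, 0, 0, 0, 0, 0, 0]
  ],
  "force": 30
}}

```text
time_s: 6.15
ee_pos: [0.5358, -0.3299, 0.088]
eef_rot: [3.141, 0.0, 1.351]
force: [0.6, -0.7, -0.3]
grip_width: 0.0353
grip_force: 30.0
```

Emit:
{"fn": "move_arm", "kwargs": {
  "increments": [
    [0, 0, 0, 0, 0, 0, 0],
    [0, 0, 0, 0, 0, 0, 0],
    [0, 0, 0, 0, 0, 0, 0],
    [0, 0, 0, 0, 0, 0, 0],
    [0, 0, 0, 0, 0, 0, 0],
    [0, 0, 0, 0, 0, 0, 0]
  ]
}}

```text
time_s: 6.75
ee_pos: [0.5358, -0.3299, 0.088]
eef_rot: [3.141, 0.0, 1.351]
force: [0.9, 0.0, -0.5]
grip_width: 0.0358
grip_force: 30.0
```

```bash
python3 to.py .552 -.027 .21 1.351
```

```text
t 6.75 pos [ 0.5358 -0.3299  0.088 ] rpy [3.141 0.    1.351] F [ 0.9  0.  -0.5] w 0.0358 gf 30.0
rotvec tool [ 0.  0. -0.] shift in target axes [ 5.983 -1.004 -2.441] in current [ 5.983 -1.005 -2.441]
```

Emit:
{"fn": "move_arm", "kwargs": {
  "increments": [
    [0, 0, 0, -0.1, 0, 0, 0],
    [0, 0, 0, -0.25, 0, 0, 0],
    [0, 0, 0, -0.4, 0, 0, 0],
    [0, 0, 0, -0.5, 0, 0, 0],
    [0, 0, 0, -0.5, 0, 0, 0],
    [0, 0, 0, -0.4, 0, 0, 0],
    [0, 0, 0, -0.3, 0, 0, 0]
  ]
}}

```text
time_s: 7.45
ee_pos: [0.5357, -0.3299, 0.2129]
eef_rot: [3.14, 0.001, 1.351]
force: [0.1, -0.9, -4.5]
grip_width: 0.0355
grip_force: 30.0
```

Emit:
{"fn": "move_arm", "kwargs": {
  "increments": [
    [0, 0.2, -0.04, 0, 0, 0, 0],
    [0, 0.4, -0.07, 0, 0, 0, 0],
    [0, 0.6, -0.1, 0, 0, 0, 0],
    [0, 0.6, -0.1, 0, 0, 0, 0],
    [0, 0.6, -0.1, 0, 0, 0, 0],
    [0, 0.6, -0.1, 0, 0, 0, 0],
    [0, 0.6, -0.1, 0, 0, 0, 0],
    [0, 0.6, -0.1, 0, 0, 0, 0],
    [0, 0.6, -0.1, 0, 0, 0, 0],
    [0, 0.5, -0.08, 0, 0, 0, 0],
    [0, 0.4, -0.07, 0, 0, 0, 0],
    [0, 0.2, -0.04, 0, 0, 0, 0],
    [0, 0.08, 0, 0, 0, 0, 0],
    [0, 0, 0, 0, 0, 0, 0],
    [0, 0, 0, 0, 0, 0, 0]
  ]
}}

```text
time_s: 8.95
ee_pos: [0.5521, -0.0279, 0.2103]
eef_rot: [-3.141, 0.0, 1.35]
force: [1.0, 1.1, -4.1]
grip_width: 0.0355
grip_force: 30.0
```

```bash
python3 to.py .552 -.027 .21 1.351; python3 - <<'E'
from h import *
s=ctrl.camera('side');t=ctrl.camera('top')
z=ctrl.get_obs()['ee_pos'];full=core(z[2]-.018)[:1]+[np.r_[disc(.010,z[2]-.078),disc(.017,z[2]-.018)]]
for k in('core_collar','socket_mouth'):
    for d in ctrl.cut_out(k,s):print(k,d['conf'],np.round(d['centre']),d['mask'].sum())
D=ctrl.cut_out('core_collar',s)
if D:print(fit([(s,D[0]['mask'])],full,list(z[:2])))
p=s['color'][60:300,180:380].copy()
big=cv2.resize(p,None,fx=2.5,fy=2.5,interpolation=2)
for P in full:
    h=cv2.convexHull(((proj(s,P+[z[0],z[1]-.003,0])+.5-[180,60])*2.5).round().astype(np.int32));cv2.polylines(big,[h],1,(0,0,255),1)
cv2.imwrite('pics/held.png',big)
E
```

```text
t 8.95 pos [ 0.5521 -0.0279  0.2103] rpy [-3.141  0.     1.35 ] F [ 1.   1.1 -4.1] w 0.0355 gf 30.0
rotvec tool [-0.     0.    -0.001] shift in target axes [ 0.017 -0.005  0.006] in current [ 0.017 -0.005  0.006]
core_collar 0.78 [184. 271.] 684
socket_mouth 0.63 [234. 270.] 2676
socket_mouth 0.48 [180. 275.] 609
(array([ 0.5547, -0.0259]), [0.65])
```

View pics/held.png

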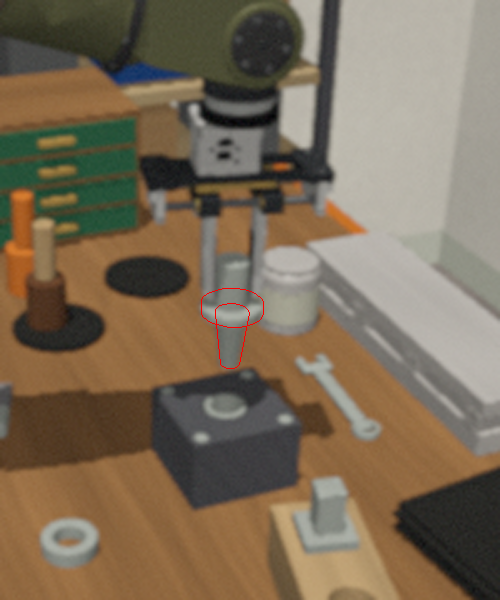

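The core hangs upright in the fingers and the overlay agrees with a 3 mm -y offset in the grasp. The socket mouth is at about (225,405) in the crop. I'll cross-check the mouth position.

```bash
python3 - <<'E'
from h import *
s=ctrl.camera('side')
print(ray(s,(60+405/2.5-.5,180+225/2.5-.5),.08))
g=cv2.cvtColor(s['color'],6);sub=cv2.resize(g[205:240,250:292],None,fx=8,fy=8,interpolation=2)
m=(sub>130).astype(np.uint8);n,l,st,c=cv2.connectedComponentsWithStats(m)
for i in np.argsort(-st[1:,4])[:4]+1:
    print(st[i],ray(s,((c[i][1]+.5)/8+205-.5,(c[i][0]+.5)/8+250-.5),.08).round(4), ray(s,(205+(st[i][1]+st[i][3]/2)/8-.5,250+(st[i][0]+st[i][2]/2)/8-.5),.08).round(4))
E
```

```text
[ 0.55004548 -0.0291859   0.08      ]
[  95  115  128   65 3041] [ 0.5424 -0.0394  0.08  ] [ 0.547  -0.0353  0.08  ]
[ 63 226  44  29 968] [ 0.5035 -0.0759  0.08  ] [ 0.5037 -0.0758  0.08  ]
[332 177   4   9  34] [ 0.5918 -0.0734  0.08  ] [ 0.5918 -0.0734  0.08  ]
```

Emit:
{"fn": "move_arm", "kwargs": {
  "increments": [
    [0, 0.07, -0.02, 0, 0, 0, 0],
    [0, 0, 0, 0.2, 0, 0, 0],
    [0, 0, 0, 0.3, 0, 0, 0],
    [0, 0, 0, 0.3, 0, 0, 0],
    [0, 0, 0, 0.3, 0, 0, 0],
    [0, 0, 0, 0.2, 0, 0, 0],
    [0, 0, 0, 0.2, 0, 0, 0],
    [0, 0, 0, 0.1, 0, 0, 0],
    [0, 0, 0, 0.1, 0, 0, 0],
    [0, 0, 0, 0.06, 0, 0, 0],
    [0, 0, 0, 0, 0, 0, 0],
    [0, 0, 0, 0, 0, 0, 0]
  ]
}}

```text
time_s: 10.45
ee_pos: [0.5521, -0.0236, 0.1228]
eef_rot: [3.141, -0.0, 1.351]
force: [-0.3, 1.0, -3.8]
grip_width: 0.0356
grip_force: 30.0
```

Emit:
{"fn": "move_arm", "kwargs": {
  "increments": [
    [0, 0, 0, 0.04, 0, 0, 0],
    [0, 0, 0, 0.04, 0, 0, 0],
    [0, 0, 0, 0.02, 0, 0, 0],
    [0, 0, 0, 0.02, 0, 0, 0],
    [0, 0, 0, 0, 0, 0, 0]
  ]
}}

```text
time_s: 10.95
ee_pos: [0.5519, -0.0236, 0.1163]
eef_rot: [-3.141, 0.0, 1.351]
force: [-0.4, -0.1, -4.6]
grip_width: 0.0358
grip_force: 30.0
```

Emit:
{"fn": "move_arm", "kwargs": {
  "increments": [
    [0, 0, 0, 0.02, 0, 0, 0],
    [0, 0, 0, 0.02, 0, 0, 0],
    [0, 0, 0, 0.02, 0, 0, 0],
    [0, 0, 0, 0, 0, 0, 0]
  ]
}}

```text
time_s: 11.35
ee_pos: [0.5521, -0.0237, 0.1134]
eef_rot: [3.141, 0.0, 1.351]
force: [2.3, -1.3, -3.9]
grip_width: 0.0353
grip_force: 30.0
```

Emit:
{"fn": "move_arm", "kwargs": {
  "increments": [
    [0, 0, 0, 0.01, 0, 0, 0],
    [0, 0, 0, 0.01, 0, 0, 0],
    [0, 0, 0, 0, 0, 0, 0]
  ]
}}

```text
time_s: 11.65
ee_pos: [0.5521, -0.0237, 0.1125]
eef_rot: [3.141, 0.0, 1.351]
force: [1.0, -2.2, -4.2]
grip_width: 0.0356
grip_force: 30.0
```

Emit:
{"fn": "move_arm", "kwargs": {
  "increments": [
    [0, -0.01, 0.01, 0, 0, 0, 0],
    [0, 0, 0, 0.01, 0, 0, 0],
    [0, 0, 0, 0, 0, 0, 0]
  ]
}}

```text
time_s: 11.95
ee_pos: [0.5522, -0.024, 0.1117]
eef_rot: [-3.141, -0.0, 1.351]
force: [1.3, -1.2, -4.3]
grip_width: 0.0356
grip_force: 30.0
```

Emit:
{"fn": "move_arm", "kwargs": {
  "increments": [
    [0, 0, 0, 0.01, 0, 0, 0],
    [0, 0, 0, 0, 0, 0, 0]
  ]
}}

```text
time_s: 12.15
ee_pos: [0.5522, -0.0241, 0.1113]
eef_rot: [-3.141, 0.0, 1.351]
force: [-0.1, -0.6, -4.0]
grip_width: 0.0355
grip_force: 30.0
```

Emit:
{"fn": "move_arm", "kwargs": {
  "increments": [
    [0, 0, 0, 0.01, 0, 0, 0],
    [0, 0, 0, 0.01, 0, 0, 0],
    [0, 0, 0, 0, 0, 0, 0]
  ]
}}

```text
time_s: 12.45
ee_pos: [0.5523, -0.0242, 0.1104]
eef_rot: [-3.141, 0.0, 1.351]
force: [-0.6, -0.4, -4.7]
grip_width: 0.0354
grip_force: 30.0
```

Emit:
{"fn": "move_arm", "kwargs": {
  "increments": [
    [0, 0, 0, 0.01, 0, 0, 0],
    [0, 0, 0, 0, 0, 0, 0]
  ]
}}

```text
time_s: 12.65
ee_pos: [0.5523, -0.0242, 0.11]
eef_rot: [3.142, 0.0, 1.351]
force: [0.2, -0.8, -2.7]
grip_width: 0.0356
grip_force: 30.0
```

Emit:
{"fn": "move_arm", "kwargs": {
  "increments": [
    [0, 0, 0, 0.006, 0, 0, 0],
    [0, 0, 0, 0, 0, 0, 0]
  ]
}}

```text
time_s: 12.85
ee_pos: [0.5524, -0.0242, 0.1099]
eef_rot: [3.141, 0.0, 1.351]
force: [-1.4, -0.2, 0.9]
grip_width: 0.0355
grip_force: 30.0
```

Seated, with its weight borne. Releasing and rising.

Emit:
{"fn": "move_arm", "kwargs": {
  "increments": [
    [0.5, 0, 0, 0, 0, 0, 0],
    [0.6, 0, 0, 0, 0, 0, 0],
    [0.8, 0, 0, 0, 0, 0, 0],
    [0.8, 0, 0, 0, 0, 0, 0],
    [0.8, 0, 0, 0, 0, 0, 0],
    [0.8, 0, 0, 0, 0, 0, 0],
    [0.8, 0, 0, -0.2, 0, 0, 0],
    [0.8, 0, 0, -0.5, 0, 0, 0],
    [0.8, 0, 0, -0.6, 0, 0, 0],
    [0.8, 0, 0, -0.7, 0, 0, 0],
    [0.8, 0, 0, -0.6, 0, 0, 0],
    [0.8, 0, 0, -0.4, 0, 0, 0],
    [0.8, 0, 0, 0, 0, 0, 0]
  ]
}}

```text
time_s: 14.15
ee_pos: [0.5531, -0.0242, 0.2632]
eef_rot: [3.136, -0.001, 1.351]
force: [0.1, 0.3, -0.1]
grip_width: 0.0754
grip_force: 0.0
```

```bash
python3 to.py .4638 .331 .26 1.571; python3 - <<'E'
from h import *
s=ctrl.camera('side');t=ctrl.camera('top')
M=[]
for p in(t,s):
    D=ctrl.cut_out('core_head',p)
    for d in D:print(d['conf'],np.round(d['centre']),d['mask'].sum())
    if D:
        for z in(.080,.086,.092,.098):print(z,fit([(p,D[0]['mask'])],core(z),[.552,-.027]))
big=np.hstack([cv2.resize(s['color'][140:290,220:320],None,fx=4,fy=4,interpolation=2),cv2.resize(t['color'][120:270,220:320],None,fx=4,fy=4,interpolation=2)])
cv2.imwrite('pics/set.png',big)
E
```

```text
t 14.15 pos [ 0.5531 -0.0242  0.2632] rpy [ 3.136e+00 -1.000e-03  1.351e+00] F [ 0.1  0.3 -0.1] w 0.0754 gf 0.0
rotvec tool [ 0.005 -0.    -0.22 ] shift in target axes [ 7.105 -1.785  0.063] in current [ 6.543 -3.294  0.049]
0.98 [210. 271.] 501
0.08 (array([ 0.5597, -0.0126]), [0.92])
0.086 (array([ 0.5557, -0.0216]), [0.92])
0.092 (array([ 0.5514, -0.0298]), [0.92])
0.098 (array([ 0.5477, -0.0383]), [0.91])
```

View pics/set.png

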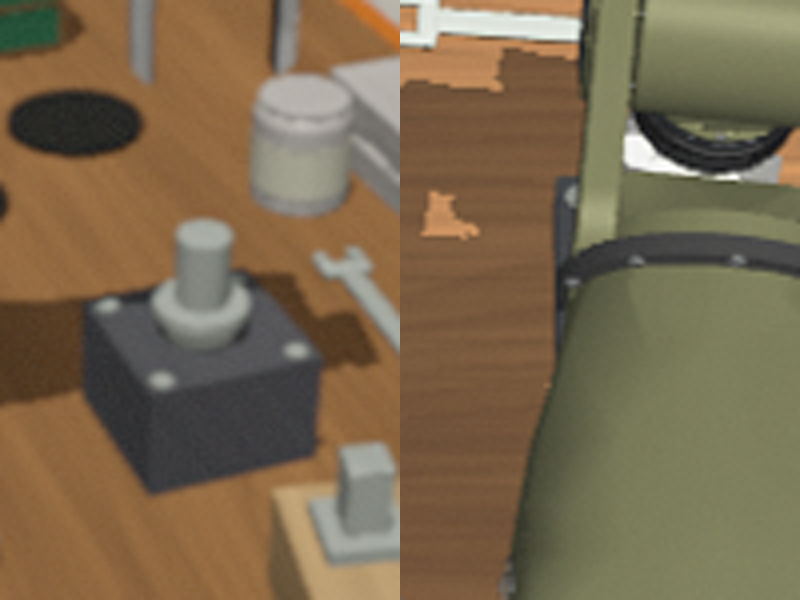

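The core stands upright in the holder, a little proud, and the fingers are clear of it. Next the rammer.

Emit:
{"fn": "move_arm", "kwargs": {
  "increments": [
    [0.8, 0, 0, 0, 0, 0, -0.11],
    [0.8, 0, 0, 0, 0, 0, -0.11],
    [0.8, 0.2, -0.05, 0, 0, 0, 0],
    [0.8, 0.4, -0.1, 0, 0, 0, 0],
    [0.8, 0.55, -0.135, 0, 0, 0, 0],
    [0.8, 0.55, -0.135, 0, 0, 0, 0],
    [0.8, 0.55, -0.135, 0, 0, 0, 0],
    [0.8, 0.55, -0.135, 0, 0, 0, 0],
    [0.8, 0.55, -0.135, 0, 0, 0, 0],
    [0.8, 0.55, -0.135, 0, 0, 0, 0],
    [0.8, 0.55, -0.135, 0, 0, 0, 0],
    [0.8, 0.55, -0.135, 0, 0, 0, 0],
    [0.8, 0.55, -0.135, 0, 0, 0, 0],
    [0.8, 0.55, -0.135, 0, 0, 0, 0],
    [0.8, 0.55, -0.135, 0, 0, 0, 0],
    [0.8, 0.3, -0.1, 0, 0, 0, 0],
    [0.8, 0.15, -0.05, 0, 0, 0, 0],
    [0.8, 0, 0, 0, 0, 0, 0],
    [0.8, 0, 0, 0, 0, 0, 0]
  ]
}}

```text
time_s: 16.25
ee_pos: [0.4633, 0.3302, 0.2596]
eef_rot: [-3.142, 0.0, 1.57]
force: [0.2, -0.8, -0.4]
grip_width: 0.0752
grip_force: 0.0
```

```bash
python3 to.py .4638 .331 .099 1.571
```

```text
t 16.25 pos [0.4633 0.3302 0.2596] rpy [-3.142  0.     1.57 ] F [ 0.2 -0.8 -0.4] w 0.0752 gf 0.0
rotvec tool [-0.     0.    -0.001] shift in target axes [0.016 0.011 3.211] in current [0.017 0.011 3.211]
```

Emit:
{"fn": "move_arm", "kwargs": {
  "increments": [
    [0.8, 0.02, 0.01, 0.2, 0, 0, 0],
    [0.8, 0, 0, 0.4, 0, 0, 0],
    [0.8, 0, 0, 0.6, 0, 0, 0],
    [0.8, 0, 0, 0.6, 0, 0, 0],
    [0.8, 0, 0, 0.6, 0, 0, 0],
    [0.8, 0, 0, 0.4, 0, 0, 0],
    [0.8, 0, 0, 0.25, 0, 0, 0],
    [0.8, 0, 0, 0.15, 0, 0, 0],
    [0.8, 0, 0, 0, 0, 0, 0],
    [0.8, 0, 0, 0, 0, 0, 0],
    [0.2, 0, 0, 0, 0, 0, 0],
    [0.2, 0, 0, 0, 0, 0, 0],
    [0.2, 0, 0, 0, 0, 0, 0],
    [0.2, 0, 0, 0, 0, 0, 0],
    [0.2, 0, 0, 0, 0, 0, 0],
    [0.2, 0, 0, 0, 0, 0, 0],
    [0.2, 0, 0, 0, 0, 0, 0],
    [0.2, 0, 0, 0, 0, 0, 0],
    [0, 0, 0, 0, 0, 0, 0],
    [0, 0, 0, 0, 0, 0, 0]
  ],
  "force": 45
}}

```text
time_s: 18.25
ee_pos: [0.4636, 0.3319, 0.0997]
eef_rot: [3.141, -0.0, 1.571]
force: [1.7, 0.1, -0.2]
grip_width: 0.0275
grip_force: 45.0
```

```bash
python3 to.py .552 -.027 .27 1.571
```

```text
t 18.25 pos [0.4636 0.3319 0.0997] rpy [ 3.141 -0.     1.571] F [ 1.7  0.1 -0.2] w 0.0275 gf 45.0
rotvec tool [ 0. -0. -0.] shift in target axes [-7.178  1.766 -3.407] in current [-7.177  1.768 -3.407]
```

Emit:
{"fn": "move_arm", "kwargs": {
  "increments": [
    [0, 0, 0, -0.1, 0, 0, 0],
    [0, 0, 0, -0.25, 0, 0, 0],
    [0, 0, 0, -0.4, 0, 0, 0],
    [0, 0, 0, -0.6, 0, 0, 0],
    [0, 0, 0, -0.6, 0, 0, 0],
    [0, 0, 0, -0.6, 0, 0, 0],
    [0, 0, 0, -0.5, 0, 0, 0],
    [0, 0, 0, -0.3, 0, 0, 0],
    [0, 0, 0, -0.1, 0, 0, 0],
    [0, 0, 0, 0, 0, 0, 0]
  ]
}}

```text
time_s: 19.25
ee_pos: [0.4635, 0.3319, 0.2727]
eef_rot: [3.141, -0.0, 1.571]
force: [0.0, 1.0, -3.5]
grip_width: 0.0275
grip_force: 45.0
```

Emit:
{"fn": "move_arm", "kwargs": {
  "increments": [
    [0, -0.2, 0.05, 0, 0, 0, 0],
    [0, -0.4, 0.1, 0, 0, 0, 0],
    [0, -0.5, 0.123, 0, 0, 0, 0],
    [0, -0.5, 0.123, 0, 0, 0, 0],
    [0, -0.5, 0.123, 0, 0, 0, 0],
    [0, -0.5, 0.123, 0, 0, 0, 0],
    [0, -0.5, 0.123, 0, 0, 0, 0],
    [0, -0.5, 0.123, 0, 0, 0, 0],
    [0, -0.5, 0.123, 0, 0, 0, 0],
    [0, -0.5, 0.123, 0, 0, 0, 0],
    [0, -0.5, 0.123, 0, 0, 0, 0],
    [0, -0.5, 0.123, 0, 0, 0, 0],
    [0, -0.5, 0.123, 0, 0, 0, 0],
    [0, -0.5, 0.123, 0, 0, 0, 0],
    [0, -0.35, 0.09, 0, 0, 0, 0],
    [0, -0.15, 0.04, 0, 0, 0, 0],
    [0, -0.08, 0.01, 0, 0, 0, 0],
    [0, 0, 0, 0, 0, 0, 0],
    [0, 0, 0, 0, 0, 0, 0]
  ]
}}

```text
time_s: 21.15
ee_pos: [0.5517, -0.0265, 0.2721]
eef_rot: [-3.141, -0.0, 1.571]
force: [-0.7, -0.3, -3.4]
grip_width: 0.0276
grip_force: 45.0
```

```bash
python3 to.py .552 -.027 .244 1.571; python3 - <<'E'
from h import *
s=ctrl.camera('side');o=ctrl.get_obs()['ee_pos']
big=cv2.resize(s['color'][90:270,200:350],None,fx=3.3,fy=3.3,interpolation=2)
for parts,(x,y) in((rammer(o[2]-.0917)[:1],o[:2]),(core(.092),(.5514,-.0298))):
  for P in parts:
    h=cv2.convexHull(((proj(s,P+[x,y,0])+.5-[200,90])*3.3).round().astype(np.int32));cv2.polylines(big,[h],1,(0,0,255),1)
cv2.imwrite('pics/above.png',big)
E
```

```text
t 21.15 pos [ 0.5517 -0.0265  0.2721] rpy [-3.141 -0.     1.571] F [-0.7 -0.3 -3.4] w 0.0276 gf 45.0
rotvec tool [-0. -0.  0.] shift in target axes [-0.01   0.006  0.562] in current [-0.01   0.006  0.562]
```

View pics/above.png

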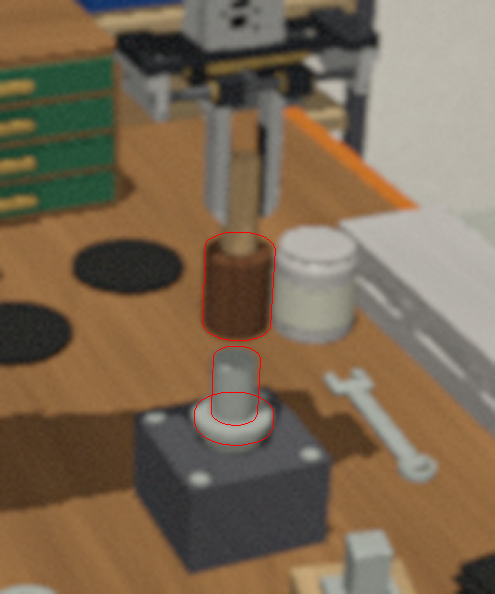

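The rammer hangs upright, centred over the core at about (237,350) in the crop. Lowering it.

Emit:
{"fn": "move_arm", "kwargs": {
  "increments": [
    [0, 0, 0, 0.1, 0, 0, 0],
    [0, 0, 0, 0.15, 0, 0, 0],
    [0, 0, 0, 0.15, 0, 0, 0],
    [0, 0, 0, 0.1, 0, 0, 0],
    [0, 0, 0, 0.04, 0, 0, 0],
    [0, 0, 0, 0.02, 0, 0, 0],
    [0, 0, 0, 0.02, 0, 0, 0],
    [0, 0, 0, 0, 0, 0, 0]
  ]
}}

```text
time_s: 22.0
ee_pos: [0.552, -0.0271, 0.2435]
eef_rot: [3.141, 0.0, 1.571]
force: [-0.3, -0.1, -2.3]
grip_width: 0.0271
grip_force: 45.0
```

Emit:
{"fn": "move_arm", "kwargs": {
  "increments": [
    [0, 0, 0, 0.01, 0, 0, 0],
    [0, 0, 0, 0.01, 0, 0, 0],
    [0, 0, 0, 0.01, 0, 0, 0],
    [0, 0, 0, 0, 0, 0, 0]
  ]
}}

```text
time_s: 22.4
ee_pos: [0.552, -0.0271, 0.2418]
eef_rot: [3.141, 0.0, 1.571]
force: [-0.6, -0.5, 1.4]
grip_width: 0.0275
grip_force: 45.0
```

Emit:
{"fn": "move_arm", "kwargs": {
  "increments": [
    [0, 0, 0, 0.01, 0, 0, 0],
    [0, 0, 0, 0.01, 0, 0, 0],
    [0, 0, 0, 0.01, 0, 0, 0],
    [0, 0, 0, 0.01, 0, 0, 0],
    [0, 0, 0, 0.01, 0, 0, 0],
    [0, 0, 0, 0.01, 0, 0, 0]
  ]
}}

```text
time_s: 23.0
ee_pos: [0.5519, -0.0271, 0.2386]
eef_rot: [3.142, 0.0, 1.571]
force: [0.4, 0.8, 2.0]
grip_width: 0.0274
grip_force: 45.0
```

Emit:
{"fn": "move_arm", "kwargs": {
  "increments": [
    [0, 0, 0, 0.01, 0, 0, 0],
    [0, 0, 0, 0.01, 0, 0, 0],
    [0, 0, 0, 0.01, 0, 0, 0],
    [0, 0, 0, 0.01, 0, 0, 0],
    [0, 0, 0, 0.01, 0, 0, 0],
    [0, 0, 0, 0.01, 0, 0, 0]
  ]
}}

```text
time_s: 23.6
ee_pos: [0.5519, -0.0271, 0.2356]
eef_rot: [3.142, 0.0, 1.571]
force: [-0.4, -0.4, 1.5]
grip_width: 0.0274
grip_force: 45.0
```

Emit:
{"fn": "move_arm", "kwargs": {
  "increments": [
    [0, 0, 0, 0.01, 0, 0, 0],
    [0, 0, 0, 0.01, 0, 0, 0],
    [0, 0, 0, 0.01, 0, 0, 0],
    [0, 0, 0, 0.01, 0, 0, 0],
    [0, 0, 0, 0.01, 0, 0, 0],
    [0, 0, 0, 0.01, 0, 0, 0]
  ]
}}

```text
time_s: 24.2
ee_pos: [0.5519, -0.0271, 0.2326]
eef_rot: [3.142, 0.0, 1.571]
force: [0.3, -0.6, 1.6]
grip_width: 0.0276
grip_force: 45.0
```

Emit:
{"fn": "move_arm", "kwargs": {
  "increments": [
    [0, 0, 0, 0.01, 0, 0, 0],
    [0, 0, 0, 0.01, 0, 0, 0],
    [0, 0, 0, 0, 0, 0, 0]
  ]
}}

```text
time_s: 24.5
ee_pos: [0.5519, -0.0271, 0.2316]
eef_rot: [3.142, -0.0, 1.571]
force: [0.2, -0.3, 1.9]
grip_width: 0.0271
grip_force: 45.0
```

```bash
python3 - <<'E'
from h import *
s=ctrl.camera('side');o=ctrl.get_obs()['ee_pos']
big=cv2.resize(s['color'][90:270,200:350],None,fx=3.3,fy=3.3,interpolation=2)
for parts,(x,y) in((rammer(o[2]-.0917)[:1],o[:2]),(core(.080)[:1],(.5514,-.0298))):
  for P in parts:
    h=cv2.convexHull(((proj(s,P+[x,y,0])+.5-[200,90])*3.3).round().astype(np.int32));cv2.polylines(big,[h],1,(0,0,255),1)
cv2.imwrite('pics/driven.png',big)
E
```

```text
(no output)
```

View pics/driven.png

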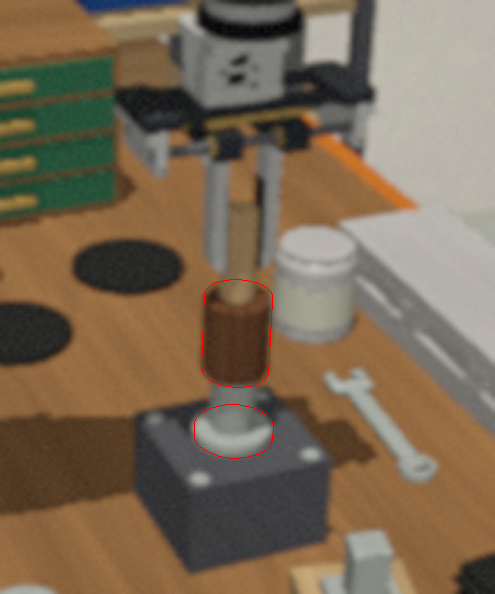

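The core follows down and the rammer isn't slipping: the collar is almost on the block at (233,430). I'll press on to a firm stop.

Emit:
{"fn": "move_arm", "kwargs": {
  "increments": [
    [0, 0, 0, 0.01, 0, 0, 0],
    [0, 0, 0, 0.01, 0, 0, 0],
    [0, 0, 0, 0, 0, 0, 0]
  ]
}}

```text
time_s: 24.85
ee_pos: [0.552, -0.0271, 0.2316]
eef_rot: [3.141, 0.0, 1.571]
force: [-0.8, 0.2, 9.4]
grip_width: 0.0276
grip_force: 45.0
```

Emit:
{"fn": "move_arm", "kwargs": {
  "increments": [
    [0, 0, 0, 0.01, 0, 0, 0],
    [0, 0, 0, 0, 0, 0, 0]
  ]
}}

```text
time_s: 25.05
ee_pos: [0.552, -0.0272, 0.2316]
eef_rot: [3.14, 0.0, 1.571]
force: [-3.2, 0.1, 13.3]
grip_width: 0.0274
grip_force: 45.0
```

Emit:
{"fn": "move_arm", "kwargs": {
  "increments": [
    [0, 0, 0, 0.01, 0, 0, 0],
    [0, 0, 0, 0.01, 0, 0, 0],
    [0, 0, 0, 0, 0, 0, 0],
    [0, 0, 0, 0, 0, 0, 0],
    [0, 0, 0, 0, 0, 0, 0]
  ]
}}

```text
time_s: 25.55
ee_pos: [0.5521, -0.0271, 0.2315]
eef_rot: [3.139, 0.0, 1.571]
force: [-6.1, 0.7, 21.3]
grip_width: 0.0272
grip_force: 45.0
```

Emit:
{"fn": "move_arm", "kwargs": {
  "increments": [
    [0, 0, 0, -0.05, 0, 0, 0],
    [0, 0, 0, -0.1, 0, 0, 0],
    [0, 0, 0, -0.3, 0, 0, 0],
    [0, 0, 0, -0.4, 0, 0, 0],
    [0, 0, 0, -0.1, 0, 0, 0],
    [0, 0, 0, 0, 0, 0, 0]
  ]
}}

```text
time_s: 26.15
ee_pos: [0.552, -0.0271, 0.2766]
eef_rot: [3.141, 0.0, 1.571]
force: [-0.1, -0.7, -4.3]
grip_width: 0.0274
grip_force: 45.0
```

```bash
python3 to.py .4636 .3319 .272 1.571; python3 - <<'E'
from h import *
s=ctrl.camera('side')
D=ctrl.cut_out('core_head',s);print(D[0]['conf'],D[0]['mask'].sum())
for z in(.080,.083,.086,.092):print(z,fit([(s,D[0]['mask'])],core(z),[.552,-.027]))
E
```

```text
t 26.15 pos [ 0.552  -0.0271  0.2766] rpy [3.141 0.    1.571] F [-0.1 -0.7 -4.3] w 0.0274 gf 45.0
rotvec tool [ 0.  0. -0.] shift in target axes [ 7.181 -1.766  0.092] in current [ 7.181 -1.767  0.091]
0.72 477
0.08 (array([ 0.5518, -0.0289]), [0.92])
0.083 (array([ 0.5498, -0.033 ]), [0.92])
0.086 (array([ 0.548, -0.037]), [0.91])
0.092 (array([ 0.5434, -0.0462]), [0.9])
```

Home: the fit at z = 0.080 lands on the socket axis. Taking the rammer back.

Emit:
{"fn": "move_arm", "kwargs": {
  "increments": [
    [0, 0.2, -0.05, 0, 0, 0, 0],
    [0, 0.4, -0.1, 0, 0, 0, 0],
    [0, 0.5, -0.115, 0, 0, 0, 0],
    [0, 0.5, -0.115, 0, 0, 0, 0],
    [0, 0.5, -0.115, 0, 0, 0, 0],
    [0, 0.5, -0.115, 0, 0, 0, 0],
    [0, 0.5, -0.115, 0, 0, 0, 0],
    [0, 0.5, -0.115, 0, 0, 0, 0],
    [0, 0.5, -0.115, 0, 0, 0, 0],
    [0, 0.5, -0.115, 0, 0, 0, 0],
    [0, 0.5, -0.115, 0, 0, 0, 0],
    [0, 0.5, -0.115, 0, 0, 0, 0],
    [0, 0.5, -0.115, 0, 0, 0, 0],
    [0, 0.5, -0.115, 0, 0, 0, 0],
    [0, 0.3, -0.08, 0, 0, 0, 0],
    [0, 0.12, -0.03, 0, 0, 0, 0],
    [0, 0, 0, 0, 0, 0, 0],
    [0, 0, 0, 0, 0, 0, 0]
  ]
}}

```text
time_s: 28.05
ee_pos: [0.4701, 0.3232, 0.2765]
eef_rot: [-3.141, 0.0, 1.57]
force: [0.2, 0.7, -3.4]
grip_width: 0.027
grip_force: 45.0
```

```bash
python3 to.py .470 .324 .0997 1.571
```

```text
t 28.05 pos [0.4701 0.3232 0.2765] rpy [-3.141  0.     1.57 ] F [ 0.2  0.7 -3.4] w 0.027 gf 45.0
rotvec tool [-0.     0.    -0.001] shift in target axes [ 1.600e-02 -1.000e-03  3.537e+00] in current [ 1.700e-02 -1.000e-03  3.537e+00]
```

Emit:
{"fn": "move_arm", "kwargs": {
  "increments": [
    [0, 0, 0, 0.2, 0, 0, 0],
    [0, 0, 0, 0.4, 0, 0, 0],
    [0, 0, 0, 0.6, 0, 0, 0],
    [0, 0, 0, 0.6, 0, 0, 0],
    [0, 0, 0, 0.6, 0, 0, 0],
    [0, 0, 0, 0.4, 0, 0, 0],
    [0, 0, 0, 0.3, 0, 0, 0],
    [0, 0, 0, 0.2, 0, 0, 0],
    [0, 0, 0, 0.1, 0, 0, 0],
    [0, 0, 0, 0.04, 0, 0, 0],
    [0, 0, 0, 0.03, 0, 0, 0],
    [0, 0, 0, 0, 0, 0, 0],
    [0, 0, 0, 0, 0, 0, 0]
  ]
}}

```text
time_s: 29.35
ee_pos: [0.47, 0.324, 0.1036]
eef_rot: [3.141, -0.0, 1.571]
force: [0.9, -0.6, -3.9]
grip_width: 0.0275
grip_force: 45.0
```

Emit:
{"fn": "move_arm", "kwargs": {
  "increments": [
    [0, 0, 0, 0.02, 0, 0, 0],
    [0, 0, 0, 0.02, 0, 0, 0],
    [0, 0, 0, 0, 0, 0, 0]
  ]
}}

```text
time_s: 29.65
ee_pos: [0.4698, 0.3239, 0.101]
eef_rot: [-3.142, 0.0, 1.571]
force: [0.6, 0.2, -3.2]
grip_width: 0.0272
grip_force: 45.0
```

Emit:
{"fn": "move_arm", "kwargs": {
  "increments": [
    [0, 0, 0, 0.015, 0, 0, 0],
    [0, 0, 0, 0.01, 0, 0, 0],
    [0, 0, 0, 0, 0, 0, 0]
  ]
}}

```text
time_s: 29.95
ee_pos: [0.4698, 0.3238, 0.0998]
eef_rot: [-3.141, 0.0, 1.571]
force: [0.5, 0.3, -3.7]
grip_width: 0.0277
grip_force: 45.0
```

Emit:
{"fn": "move_arm", "kwargs": {
  "increments": [
    [0, 0, 0, 0.01, 0, 0, 0],
    [0, 0, 0, 0.005, 0, 0, 0],
    [0, 0, 0, 0, 0, 0, 0]
  ]
}}

```text
time_s: 30.25
ee_pos: [0.47, 0.3239, 0.0996]
eef_rot: [3.141, -0.0, 1.571]
force: [-2.2, -1.0, 3.4]
grip_width: 0.0273
grip_force: 45.0
```

Contact: the rammer stands on the pad. Opening, rising, and swinging clear of the view.

Emit:
{"fn": "move_arm", "kwargs": {
  "increments": [
    [0.35, 0, 0, 0, 0, 0, 0],
    [0.5, 0, 0, 0, 0, 0, 0],
    [0.7, 0, 0, 0, 0, 0, 0],
    [0.8, 0, 0, 0, 0, 0, 0],
    [0.8, 0, 0, 0, 0, 0, 0],
    [0.8, 0, 0, 0, 0, 0, 0],
    [0.8, 0, 0, -0.2, 0, 0, 0],
    [0.8, 0, 0, -0.4, 0, 0, 0],
    [0.8, 0, 0, -0.6, 0, 0, 0],
    [0.8, 0, 0, -0.6, 0, 0, 0],
    [0.8, 0, 0, -0.6, 0, 0, 0],
    [0.8, 0, 0, -0.3, 0, 0, 0],
    [0.8, 0, 0, 0, 0, 0, 0]
  ]
}}

```text
time_s: 31.55
ee_pos: [0.4705, 0.3243, 0.2371]
eef_rot: [3.138, -0.002, 1.571]
force: [-0.0, -0.0, 0.0]
grip_width: 0.0753
grip_force: 0.0
```

Emit:
{"fn": "move_arm", "kwargs": {
  "increments": [
    [0.8, 0.3, -0.4, 0, 0, 0, 0],
    [0.8, 0.3, -0.6, 0, 0, 0, 0],
    [0.8, 0.3, -0.6, 0, 0, 0, 0],
    [0.8, 0.3, -0.6, 0, 0, 0, 0],
    [0.8, 0.3, -0.6, 0, 0, 0, 0],
    [0.8, 0.3, -0.6, 0, 0, 0, 0],
    [0.8, 0.3, -0.6, 0, 0, 0, 0],
    [0.8, 0.2, -0.3, 0, 0, 0, 0],
    [0.8, 0, 0, 0, 0, 0, 0],
    [0.8, 0, 0, 0, 0, 0, 0]
  ]
}}

```text
time_s: 32.55
ee_pos: [0.2549, 0.4386, 0.2336]
eef_rot: [-3.141, 0.001, 1.571]
force: [-0.1, 0.3, 0.1]
grip_width: 0.0754
grip_force: 0.0
```

```bash
sed -i '/^c=\|imwrite/d' m.py; sed -i 's/core(.07),/core(.08),/' m.py; echo "cv2.imwrite('pics/end.png',np.hstack([cv2.resize(t['color'],(400,300)),cv2.resize(s['color'],(400,300))]));print(ctrl.get_obs()['time_s'])" >> m.py; python3 m.py
```

```text
core_head topray [ 0.553 -0.016] top-fit [ 0.5519 -0.026 ] [0.94]
   side [ 0.5514 -0.029 ] [0.93] both [ 0.5518 -0.0269] [0.94, 0.92]
socket_mouth topray [ 0.527 -0.024] top-fit [ 0.5521 -0.026  -0.0048] [0.8]
   side [ 0.5516 -0.0306 -0.0113] [0.85] both [ 0.5517 -0.0275 -0.0075] [0.79, 0.84]
rammer_grip topray [0.468 0.432] top-fit [0.4665 0.4384] [0.86]
   side [0.4635 0.4286] [0.68] both [0.4662 0.4377] [0.86, 0.67]
rammer_grip topray [0.463 0.321] top-fit [0.469  0.3237] [0.96]
rack topray [ 0.54  -0.293] top-fit [ 0.5459 -0.2886 -0.2293] [0.83]
   side [ 0.5463 -0.2914 -0.2388] [0.82] both [ 0.5463 -0.29   -0.2349] [0.82, 0.82]
pin_head topray [ 0.558 -0.244] top-fit [ 0.556  -0.2433 -0.1679] [0.88]
   side [ 0.5536 -0.2461 -0.3257] [0.87] both [ 0.5555 -0.2442 -0.2029] [0.88, 0.86]
pad_top topray [0.635 0.416] top-fit [0.6315 0.4152] [0.97]
   side [0.6317 0.412 ] [0.95] both [0.6316 0.4151] [0.97, 0.93]
pad_top topray [0.475 0.295] top-fit [0.4751 0.3208] [0.7]
   side [0.4753 0.3135] [0.68] both [0.4753 0.3199] [0.69, 0.67]
33.25
```

View pics/end.png

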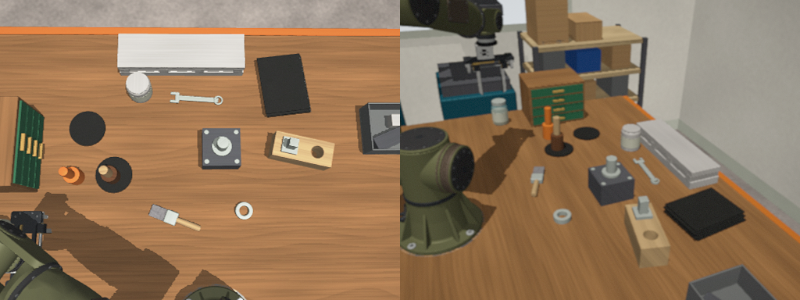

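The core is home in the holder at (222,147) and the rammer stands upright on the right-hand pad at (110,173). The pin, the orange rammer and everything else are where they were, and the robot is clear.

```bash
python3 -c "
from station import ctrl
print(ctrl.hand_in())"
```

```text
the job is handed in; nothing more can be done
None
```

The job is handed in at about 33 s of the 72 s allowed: the core is driven home with the rammer, its collar down on the holder, and the rammer stands upright on its pad with everything else left in place.

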